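Seat the rocking burner cap

TASK

After cleaning the gas hob one of its three burner caps was put back crooked. Press down on the caps with a fingertip to find the one that rocks, then nudge that cap sideways until it drops level into its burner. Do not lift any cap, and leave all three caps seated and the ramekins, spoon and pierogi mould where they stand.

Things in the scene. Friction and masses are not known exactly. Their poses are not given: they have to be found in the camera images.
- hob: white table-top gas hob, fixed, 340 mm deep (x) by 700 mm wide (y), plate 72 mm above the worktop, pan supports off. Origin on the worktop under its centre; x to its back (black control knobs on the -x front), y to its left, z up. Three burners in a row along y. A crooked cap rocks under 1 to 2 N at its high edge and slides under 1 to 4 N; a seated one does not tilt
- burner_left (a point): left burner of the hob (y = 210 mm in the hob's frame): centre of the rim of its fixed aluminium crown, 74 mm across, 94 mm above the worktop. The crown has a round recess 56 mm across, 6 mm deep, into which a cap's boss drops with about 2.5 mm of play all round
- burner_middle (a point): middle burner of the hob (y = 0 mm in the hob's frame): centre of the rim of its fixed aluminium crown, 74 mm across, 94 mm above the worktop. The crown has a round recess 56 mm across, 6 mm deep, into which a cap's boss drops with about 2.5 mm of play all round
- burner_right (a point): right burner of the hob (y = -210 mm in the hob's frame): centre of the rim of its fixed aluminium crown, 74 mm across, 94 mm above the worktop. The crown has a round recess 56 mm across, 6 mm deep, into which a cap's boss drops with about 2.5 mm of play all round
- cap_1: one of three identical loose burner caps: flat black disc 78 mm across, 9 mm thick, 0.2 kg, with a boss 51 mm across, 3.5 mm deep under it. Origin: centre of its top face, z normal to it. Seated: level, top 103 mm above the worktop. Crooked: shifted 5 to 8 mm from its burner, high on that side, where the boss rides on the rim; it rocks if its high edge is pressed. Which cap lies where, and which is crooked, varies
- cap_2: one of three identical loose burner caps: flat black disc 78 mm across, 9 mm thick, 0.2 kg, with a boss 51 mm across, 3.5 mm deep under it. Origin: centre of its top face, z normal to it. Seated: level, top 103 mm above the worktop. Crooked: shifted 5 to 8 mm from its burner, high on that side, where the boss rides on the rim; it rocks if its high edge is pressed. Which cap lies where, and which is crooked, varies
- cap_3: one of three identical loose burner caps: flat black disc 78 mm across, 9 mm thick, 0.2 kg, with a boss 51 mm across, 3.5 mm deep under it. Origin: centre of its top face, z normal to it. Seated: level, top 103 mm above the worktop. Crooked: shifted 5 to 8 mm from its burner, high on that side, where the boss rides on the rim; it rocks if its high edge is pressed. Which cap lies where, and which is crooked, varies
- ramekin_hob: white ceramic ramekin, 85 mm across, 46 mm high, standing on the hob plate at the back between two burners; origin at the centre of its underside. Leave alone
- ramekin_top: the same kind of ramekin, on the worktop right of the hob; origin at the centre of its underside. Leave alone
- spoon: wooden spoon, 290 mm long, lying on the hob plate between the left and the middle burner along the hob's x axis, bowl (54 mm) to the back; origin at mid-length on the plate. Leave alone
- mould: silver pierogi mould with a hinged press, 100 mm across, about 30 mm high, on the worktop left of the hob; origin at the centre of its underside. Leave alone
Not all that is in view belongs to the job. What is shaped like the cap_1 but orange, turquoise or white is not meant.

How it is judged:
By the outcome, as a careful person would: the job done as asked, in the order asked, and still so for the second after the job is handed in, with the robot touching nothing.
It also fails if it takes over 48 s, if anything falls off the work surface, if the arm or the gripper's body presses on something with over 40 N, if the wrist force passes 120 N, or if a joint passes its speed limit or range.

ROBOT

A 7-joint arm with a two-finger parallel gripper is mounted at the origin on the work surface. World frame = base frame: x ahead of the robot, y to its left, z up, the work surface at z = 0. Lengths are in m, angles in rad, forces in N, time in s.
With the tool pointing down it reaches from about 0.4 to 0.85 m from the base axis. Payload 10.4 kg.
Tool frame: the origin (TCP) lies on the centre line of the jaws, within the pads' length; the fingertips stand 14 mm ahead of it and the grasp point (between the pads) lies 5 mm behind it (tip_reach is the z of the fingertips in the tool frame, in m); z points along the fingers, x is the direction in which the jaws open and shut, and the axes are right-handed (so a half turn about z gives the same grasp; the last joint's range is limited). The gripper opens to 87 mm and grips with 3 to 60 N. Pads are 19 mm wide; open, the fingers measure 117 mm over their backs; the gripper's body (75 mm by 190 mm) begins 51 mm behind the grasp point.
Start: joints at [1.282, 0.332, -0.065, 1.46, 0.022, 1.35, -0.088], TCP at [0.164, -0.603, 0.237] pointing down, gripper open.
Joint ranges: [-2.6, 2.6], [-0.5, 2.12], [-1.47, 1.34], [0.16, 2.42], [-1.27, 4.41], [0.06, 2.06], [-2.6, 2.6]. Speed limits (rad/s): [2.22, 2.22, 2.79, 2.79, 3.14, 3.14, 3.14].

INTERFACE

Orientations are given as a unit quaternion [x, y, z, w].
In Python, from bench import * gives the robot as it stands.
- The arm moves only by the tool carry_out, never from a script. Its argument "rows" is a list of rows, each a list of 5 numbers: the closure, from -1 (fully open) to 1 (shut), so that 0 is half open, then the shift along the tool's x, y, z in units of 30 mm (1.0 is 30 mm), then the turn about the tool's z in units of 5 degrees (1.0 is 5 degrees). In form: [[jaw, x, y, z, turn], ...]. A call has 1 to 20 rows; each row shifts and turns the pose as measured when the row begins, along the tool's axes as they then stand; what a row does not reach is not made up. A row lasts 1/12 s, in which the tool goes at most 41.7 mm and 7.16 degrees, less where a joint would pass 70% of its speed; a pose out of reach is approached as far as the arm can. A call is refused whole if a number of a shift passes 1 or a number of a turn 1, either way. A call with a gripper value outside its range is refused whole. The fingers move at their own pace and stop on an object; "force" is the grip in N (left out, the last holds). Time passes only in rows, so rows that do not move let the fingers close. It gives the time, the measured TCP pose, the force and the opening at its end, in the units of the state.
- read_state(): the state, without advancing time (a new reading comes with each control period).
- camera(name): name is "side" or "top" or "wrist"; returns the picture (384x512x3 uint8, blue, green, red); there is no depth.
- camera_info(name): a dict with "fx", "fy", "cx", "cy" (pixels), "extrinsics" (4x4, takes a point from camera to world coordinates); the wrist camera has in their place "tool_from_camera" (4x4, takes a point from camera to tool coordinates, whose origin is the TCP and whose axes are the tool frame's). Camera axes: x right, y down, z forward; pixel columns grow to the right and rows downward; lengths in m; the calibration is good to about 2 mm. The wrist camera is an equidistant fisheye: a pixel r from the principal point sees the ray r / f radians off the axis. A picture is of the moment at which its call begins: read the wrist's pose just before it. camera_info takes no time and is no camera call.
- close_job(): hands the job in, once; it reports no verdict.
Trained networks look in the newest picture that a camera, given by its name, has taken for a name from the list of things; names that differ only in an ending like _2 or _b are one class to them, and where a whole thing is asked for, a point or a joint stands for the part that bears it (a point fixed in the world has none). Each returns a list of dicts, best first, with "conf" (0 to 1); they miss things now and then, are a little off and sometimes report something else, mostly with a low value. They report only what shows in the picture. A call takes as long as a camera call. They do not tell look-alikes from the thing itself.
- recognise(query, camera): "box" ([centre column, centre row, width, height] in pixels, round what is visible of it).
- silhouettes(query, camera): "mask" (384x512 bool, what is visible of it) and "box" ([centre column, centre row, width, height] in pixels, round what is visible of it).
- pinpoint(query, camera): "xy" ([column, row] in pixels: a listed point, or the origin of a listed thing).
The state is a dict: "time": time; "joint_positions": joint angles; "joint_vel": joint speeds; "joint_torque": joint torques, N m; "ee_pos": TCP position; "eef_rot": TCP orientation; "ft_force": force on the tool from outside, world axes, zero at the start; "torque": the same for the moment, N m; "width": finger opening in m.
Only numpy, scipy, OpenCV 4.12 (cv2) and the standard library are available. Lean on these libraries where they do the work, as an engineer would, in place of code of your own. Each camera call takes 0.05 s, during which the arm holds its last target. There are 200 camera calls.

## Working session

There is one attempt and no reset: what is moved stays moved. The work goes in short steps, Python scripts to look and compute and a tool call to move; the robot and the scene stay as the last step left them, time stands still between calls to the robot, and variables do not carry over. Pictures are saved under pics/ and viewed, about 8 in all and at most 12, crops included, and the job is handed in when it is done.

Besides the shell and the picture viewer there is one more tool, called after ">>>" as name([rows], argument=value, ...), one row to a line, values as JSON. carry_out: Moves the arm, as the interface text tells. Its arguments: {"type":"object","properties":{"rows":{"type":"array","items":{"type":"array","items":{"type":"number"}}},"force":{"type":"number"}},"required":["rows"]}

```bash
ls; mkdir -p pics
python3 - <<'E'
from bench import *
import cv2, numpy as np
s=read_state(); print(s)
for c in ("top","side"):
    im=camera(c); cv2.imwrite(f"pics/{c}0.png",im)
    i=camera_info(c); print(c,i)
    for q in ("cap_1","hob","burner_left","burner_middle","burner_right"):
        print(q,[(np.round(d["xy"],1).tolist(),round(d["conf"],2)) for d in pinpoint(q,c)])
print(camera_info("wrist"))
E
```

```text
pics
{'time': 0.0, 'joint_positions': array([ 1.28241661,  0.33287026, -0.06469601,  1.46095247,  0.02161109,
        1.34987683, -0.08852486]), 'joint_vel': array([ 3.18488593e-04, -4.47182799e-04,  1.36278824e-03,  6.20590539e-04,
       -1.09653591e-03,  6.68617384e-05,  1.34043449e-05]), 'joint_torque': array([ 1.15544492e-03, -6.23262691e+01,  2.51689920e-02, -3.89891481e+01,
       -6.14356413e-02,  3.99582752e-02,  1.22980814e-04]), 'ee_pos': array([ 0.16405721, -0.6027054 ,  0.23574959]), 'eef_rot': array([ 7.94561596e-01, -6.07183146e-01, -5.83190385e-04, -3.97049626e-04]), 'ft_force': array([-0.15940005,  0.78112225, -0.44341872]), 'torque': array([-0.05581769, -0.00907638, -0.0211845 ]), 'width': 0.08661546080619643}
top {'fx': 351.4338103344253, 'fy': 351.4338103344253, 'cx': 256.37154699411826, 'cy': 187.1638662909275, 'extrinsics': array([[ 0.00255151, -0.98142527,  0.19182786,  0.31627885],
       [-0.99993889, -0.00456738, -0.01006731,  0.01179771],
       [ 0.01075647, -0.19179045, -0.98137695,  1.37204334],
       [ 0.        ,  0.        ,  0.        ,  1.        ]
[... 749 characters left out ...]
271.6, 181.4], 0.54), ([264.6, 140.7], 0.54), ([223.4, 143.6], 0.51), ([194.9, 174.6], 0.5)]
hob [([268.2, 202.6], 0.98)]
burner_left [([273.0, 225.9], 0.79)]
burner_middle [([268.5, 184.7], 0.85)]
burner_right [([271.5, 150.6], 0.89)]
{'fx': 297.3186396354542, 'fy': 297.3186396354542, 'cx': 259.08966643897736, 'cy': 187.94588055123177, 'tool_from_camera': array([[ 9.99998913e-01,  1.33451583e-03,  6.26711811e-04,
         4.32869114e-04],
       [-1.44644426e-03,  9.70333796e-01,  2.41764829e-01,
        -6.46497112e-02],
       [-2.85480659e-04, -2.41765473e-01,  9.70334671e-01,
        -1.48204990e-01],
       [ 0.00000000e+00,  0.00000000e+00,  0.00000000e+00,
         1.00000000e+00]])}
```

Run:
```python
import cv2
a=cv2.imread("pics/top0.png")[80:300,130:390]; cv2.imwrite("pics/topc.png",cv2.resize(a,None,fx=3,fy=2.7,interpolation=cv2.INTER_CUBIC) if 0 else cv2.resize(a,(709,600),interpolation=cv2.INTER_CUBIC))
a=cv2.imread("pics/side0.png")[110:280,150:390]; cv2.imwrite("pics/sidec.png",cv2.resize(a,(800,567),interpolation=cv2.INTER_CUBIC))
```

```text
(no output)
```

View pics/topc.png

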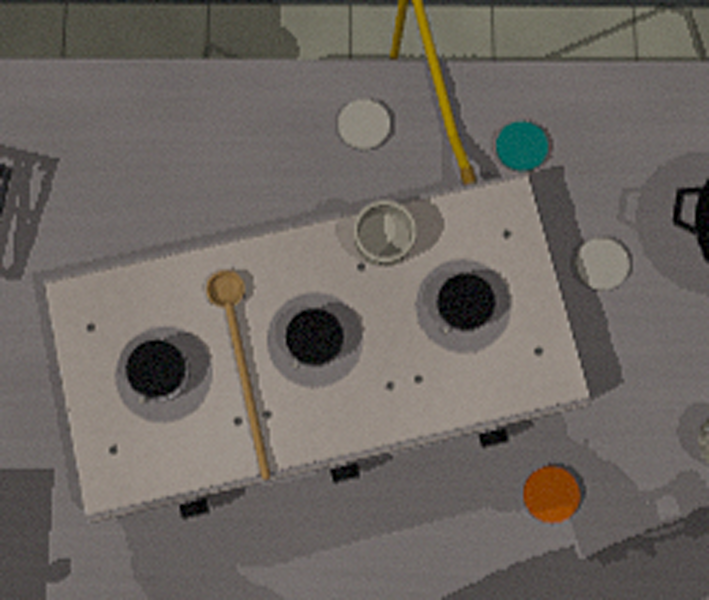

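View pics/sidec.png

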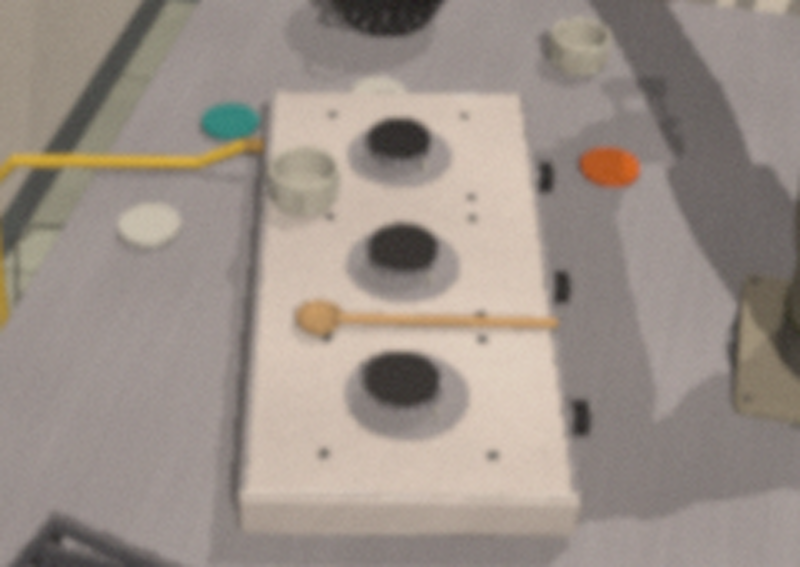

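The three black discs on the crowns, at top pixels about (187,215), (245,203) and (301,191), are the caps. Look-alikes to leave alone: orange (332,261), turquoise (322,133) and two white discs (263,125; 351,176). The side view agrees. Next I'll measure the hob and the caps.

```bash
cat > h.py <<'E'
from bench import *
import cv2, numpy as np
from scipy.spatial.transform import Rotation as R
def ray(c,uv,st=None):
    i=camera_info(c); u,v=(uv[0]-i["cx"])/i["fx"],(uv[1]-i["cy"])/i["fy"]
    if c!="wrist":
        E=i["extrinsics"]; d=np.array([u,v,1.])
    else:
        r=np.hypot(u,v); d=np.array([np.sin(r)*u/max(r,1e-9),np.sin(r)*v/max(r,1e-9),np.cos(r)])
        T=np.eye(4); T[:3,:3]=R.from_quat(st["eef_rot"]).as_matrix(); T[:3,3]=st["ee_pos"]; E=T@i["tool_from_camera"]
    return E[:3,3],E[:3,:3]@d
def atz(c,uv,z,st=None):
    o,d=ray(c,uv,st); return (o+d*(z-o[2])/d[2])[:2]
def proj(c,P,st=None):
    P=np.atleast_2d(P); i=camera_info(c)
    if c!="wrist": E=i["extrinsics"]
    else:
        T=np.eye(4); T[:3,:3]=R.from_quat(st["eef_rot"]).as_matrix(); T[:3,3]=st["ee_pos"]; E=T@i["tool_from_camera"]
    q=(P-E[:3,3])@E[:3,:3]
    if c!="wrist": n=q[:,:2]/q[:,2:]
    else:
        rr=np.hypot(q[:,0],q[:,1]); n=q[:,:2]/rr[:,None]*np.arctan2(rr,q[:,2])[:,None]
    return n*[i["fx"],i["fy"]]+[i["cx"],i["cy"]]
E
python3 - <<'E'
from h import *
im=camera("top")
g=im.max(axis=2).astype(float)
C=[]
for u,v in((187,215),(245,203),(301,191)):
    w=np.clip(75-g[v-14:v+15,u-14:u+15],0,None)
    w=np.clip(w,0,40); yy,xx=np.mgrid[v-14:v+15,u-14:u+15]
    p=((w*xx).sum()/w.sum(),(w*yy).sum()/w.sum()); C.append(atz("top",p,.103)); print(np.round(p,2),np.round(C[-1],4))
C=np.array(C); print("diffs",np.linalg.norm(C[0]-C[1]),np.linalg.norm(C[1]-C[2]))
# hob corners from silhouettes mask
m=silhouettes("hob","top")[0]["mask"].astype(np.uint8)
c=max(cv2.findContours(m,0,2)[0],key=cv2.contourArea)
bx=cv2.boxPoints(cv2.minAreaRect(c)); print("mask box",bx.round(1).tolist())
# plate corners by hand from crop
for p in((36,277),(530,176),(588,402),(90,516)):
    uv=(130+p[0]/2.727,80+p[1]/2.727); print(np.round(atz("top",uv,.072),4))
for q in ("mould","ramekin_hob","ramekin_top","spoon"):
    print(q,[(np.round(atz("top",d["xy"],.07),3).tolist(),round(d["conf"],2)) for d in pinpoint(q,"top")])
E
```

```text
[186.86 214.68] [0.4618 0.2499]
[245.04 202.98] [0.5054 0.04  ]
[300.68 190.11] [ 0.5541 -0.1643]
diffs 0.21444388737254708 0.2099333947273836
mask box [[118.30000305175781, 118.5999984741211], [301.0, 66.4000015258789], [348.3999938964844, 232.3000030517578], [165.6999969482422, 284.5]]
[0.5899 0.4249]
[ 0.7397 -0.2642]
[ 0.4203 -0.3319]
[0.2683 0.3334]
mould [([0.405, 0.524], 0.81), ([0.372, -0.519], 0.51)]
ramekin_hob [([0.64, -0.057], 0.82)]
ramekin_top []
spoon [([0.466, 0.123], 0.75)]
```

>>> carry_out([
  [1, -0.7, -0.95, 0, 0],
  [1, -0.7, -0.95, 0, 0],
  [1, -0.7, -0.95, 0, 0],
  [1, -0.7, -0.95, 0, 0],
  [1, -0.7, -0.95, 0, 0],
  [1, -0.7, -0.95, 0, 0],
  [1, -0.7, -0.95, 0, 0],
  [1, -0.7, -0.95, 0, 0],
  [1, -0.7, -0.95, 0, 0],
  [1, -0.7, -0.95, 0, 0],
  [1, -0.7, -0.95, 0, 0],
  [1, -0.7, -0.95, 0, 0],
  [1, -0.7, -0.95, 0, 0],
  [1, -0.7, -0.95, 0, 0],
  [1, 0, 0, 0, 0],
  [1, 0, 0, 0, 0],
], force=20)

```text
time: 2.23
ee_pos: [0.4839, -0.1971, 0.2361]
eef_rot: [0.793, -0.609, 0.002, 0.001]
ft_force: [0.2, -1.2, -0.6]
width: 0.0008
```

Run:
```python
from h import *
st=read_state(); im=camera("wrist"); cv2.imwrite("pics/w1.png",im); np.save("w1.npy",np.r_[st["ee_pos"],st["eef_rot"]])
print(st["joint_positions"].round(2),st["ft_force"])
for q in ("cap_1","burner_right","burner_middle","burner_left"):
    print(q,[(np.round(d["xy"],1).tolist(),np.round(atz("wrist",d["xy"],.103 if q[0]=='c' else .094,st),4).tolist(),round(d["conf"],2)) for d in pinpoint(q,"wrist")])
cv2.imwrite("pics/w1b.png",cv2.resize(im,(800,600),interpolation=cv2.INTER_CUBIC))
```

```text
[ 0.72  0.13 -0.46  1.71  0.07  1.3  -1.06] [ 0.23863907 -1.22365495 -0.5673963 ]
cap_1 [([245.7, 103.6], [0.5543, -0.1666], 0.85), ([417.7, 102.5], [0.6094, -0.3346], 0.64), ([56.3, 108.4], [0.5087, 0.0396], 0.62)]
burner_right []
burner_middle []
burner_left []
```

View pics/w1b.png

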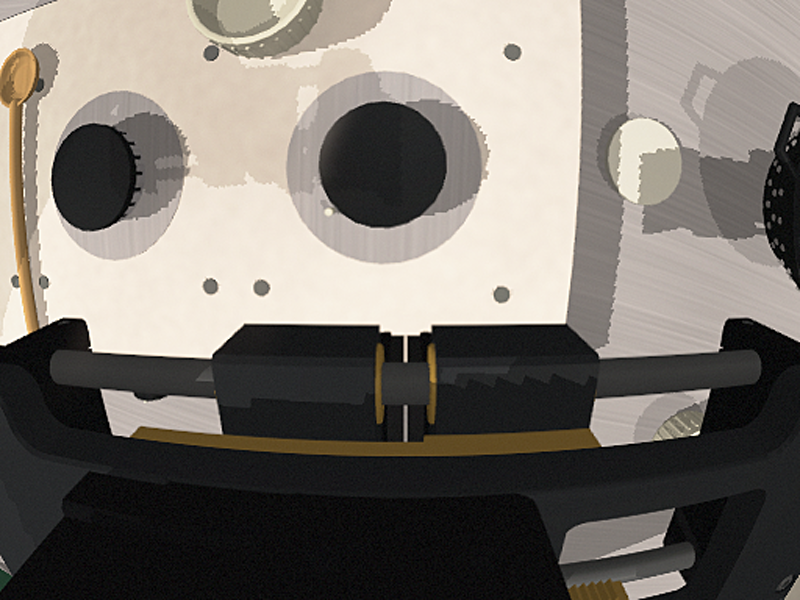

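The wrist view shows the right cap at (245,105) and the middle cap at (60,113), both on concentric grey bowls on the plate. The white disc at (412,103) and the ramekin stay clear. I'll fit cap circles against bowl circles to get offsets.

```bash
cat >> h.py <<'E'
def circ(P):
    from scipy.optimize import least_squares
    return least_squares(lambda p:np.hypot(*(P-p[:2]).T)-p[2],[*P.mean(0),.05],loss="soft_l1",f_scale=.001)
def capfit(im,uv,st,z=.103,thr=55):
    m=(cv2.GaussianBlur(im,(3,3),0).max(2)<thr).astype(np.uint8)
    m=cv2.morphologyEx(m,cv2.MORPH_OPEN,np.ones((7,7)))
    n,l=cv2.connectedComponents(m); k=(l==l[int(uv[1]),int(uv[0])]).astype(np.uint8)
    c=max(cv2.findContours(k,0,1)[0],key=cv2.contourArea)[:,0].astype(float)
    return np.array([atz("wrist",p,z,st) for p in c])
def bowl(im,c0,st,z=.072):
    # radial bright step outwards beyond r .05
    g=cv2.GaussianBlur(im,(3,3),0).astype(float).mean(2); out=[]
    rs=np.arange(.046,.075,.0004)
    for a in np.arange(0,2*np.pi,.05):
        P=np.c_[c0[0]+rs*np.cos(a),c0[1]+rs*np.sin(a),np.full(len(rs),z)]
        uv=proj("wrist",P,st).astype(np.float32)
        if uv.min()<3 or uv[:,0].max()>508 or uv[:,1].max()>200: continue
        v=cv2.remap(g.astype(np.float32),uv[:,0],uv[:,1],1).ravel()
        d=v[6:]-v[:-6]; j=d.argmax()
        if d[j]>25: out.append(P[j+3,:2])
    return np.array(out)
E
python3 - <<'E'
from h import *
im=cv2.imread("pics/w1.png"); a=np.load("w1.npy"); st=dict(ee_pos=a[:3],eef_rot=a[3:])
for n,uv,c0 in(("R",(245,105),(.5503,-.1645)),("M",(60,113),(.505,.040))):
    f=circ(capfit(im,uv,st)); B=bowl(im,c0,st); b=circ(B)
    print(n,"cap",f.x.round(4),np.abs(f.fun).mean(),"bowl",len(B),b.x.round(4),np.abs(b.fun).mean(),"off",((f.x-b.x)[:2]*1e3).round(1))
E
```

```text
R cap [ 0.5529 -0.1664  0.037 ] 0.0008892951016164891 bowl 125 [ 0.5504 -0.165   0.0647] 0.004572803368063172 off [ 2.5 -1.4]
M cap [0.5042 0.0357 0.0389] 0.00080323323648362 bowl 126 [0.5045 0.0377 0.0649] 0.0043810402197468025 off [-0.3 -2.1]
```

Run:
```python
from h import *
def tri(a,b):
    (o1,d1),(o2,d2)=ray("top",a),ray("side",b)
    t=np.linalg.lstsq(np.c_[d1,-d2],o2-o1,rcond=None)[0]
    p,q=o1+d1*t[0],o2+d2*t[1]; return p.round(3),q.round(3)
print("pipe tip",tri((130+468/2.727,80+182/2.727),(150+262/3.333,110+145/3.333)))
st=read_state(); M=R.from_quat(st["eef_rot"]).as_matrix(); print(M.round(3), st["ee_pos"].round(4))
for n,t in(("R back",(.5504+.976*.034,-.165+.2175*.034)),):
    d=np.array([*t,.135])-st["ee_pos"]; print(n,t,(M.T@d/.03).round(2))
```

```text
pipe tip (array([ 0.741, -0.181,  0.037]), array([ 0.737, -0.181,  0.036]))
[[ 0.253 -0.967  0.002]
 [-0.967 -0.253 -0.005]
 [ 0.006 -0.    -1.   ]] [ 0.4825 -0.1997  0.2361]
R back (0.583584, -0.157605) [-0.52 -3.61  3.37]
```

>>> carry_out([
  [1, -0.13, -0.9, 0.7, 0],
  [1, -0.13, -0.9, 0.8, 0],
  [1, -0.13, -0.9, 0.8, 0],
  [1, -0.13, -0.9, 0.8, 0],
  [1, 0, 0, 0.4, 0],
  [1, 0, 0, 0, 0],
])

```text
time: 2.98
ee_pos: [0.5851, -0.168, 0.1284]
eef_rot: [0.786, -0.618, 0.005, 0.003]
ft_force: [-0.7, -0.2, 0.5]
width: 0.0005
```

Run:
```python
from h import *
for i in range(2):
    st=read_state(); print(st["time"],st["ee_pos"].round(4),st["ft_force"].round(2),st["torque"].round(2)); camera("top")
```

```text
2.9833 [ 0.5851 -0.168   0.1284] [-0.66 -0.19  0.54] [-0.02  0.06 -0.  ]
3.0333 [ 0.5853 -0.1679  0.1296] [-0.19  0.6  -1.15] [0.04 0.02 0.05]
```

>>> carry_out([
  [1, 0, 0, 0.3, 0],
  [1, 0, 0, 0.0, 0],
])

```text
time: 3.25
ee_pos: [0.5855, -0.1706, 0.1243]
eef_rot: [0.785, -0.619, 0.009, 0.003]
ft_force: [-0.3, 0.3, -1.2]
width: 0.0007
```

>>> carry_out([
  [1, 0, 0, 0.05, 0],
  [1, 0, 0, 0.05, 0],
])

```text
time: 3.42
ee_pos: [0.5855, -0.1725, 0.1233]
eef_rot: [0.785, -0.62, 0.01, 0.003]
ft_force: [0.0, -0.0, -1.2]
width: 0.0002
```

>>> carry_out([
  [1, 0, 0, 0.05, 0],
])

```text
time: 3.5
ee_pos: [0.5856, -0.173, 0.1226]
eef_rot: [0.784, -0.62, 0.011, 0.003]
ft_force: [0.3, 0.3, 0.6]
width: 0.0004
```

>>> carry_out([
  [1, 0, 0, 0.05, 0],
])

```text
time: 3.58
ee_pos: [0.5856, -0.1734, 0.1215]
eef_rot: [0.784, -0.62, 0.011, 0.003]
ft_force: [-0.5, 0.6, -0.8]
width: 0.0007
```

>>> carry_out([
  [1, -0.1, 0, 0.15, 0],
])

```text
time: 3.67
ee_pos: [0.5854, -0.1714, 0.1176]
eef_rot: [0.784, -0.621, 0.012, 0.003]
ft_force: [-0.2, -0.3, -0.3]
width: 0.0006
```

>>> carry_out([
  [1, 0, 0, 0.1, 0],
])

```text
time: 3.75
ee_pos: [0.5857, -0.1715, 0.1172]
eef_rot: [0.784, -0.621, 0.013, 0.003]
ft_force: [-20.1, 4.7, 45.2]
width: 0.0002
```

>>> carry_out([
  [1, 0, 0, 0.1, 0],
])

```text
time: 3.83
ee_pos: [0.5857, -0.1714, 0.1173]
eef_rot: [0.784, -0.621, 0.014, 0.003]
ft_force: [-17.6, 3.7, 35.5]
width: 0.0002
```

>>> carry_out([
  [1, 0, 0, -0.5, 0],
  [1, -0.2, 0, -0.9, 0],
  [1, -0.9, 0, 0, 0],
  [1, -1, 0, 0, 0],
  [1, -1, 0, 0, 0],
  [1, -1, 0, 0, 0],
  [1, -1, 0, 0, 0],
  [1, -1, 0, 0, 0],
  [1, -1, 0, 0, 0],
  [1, 0, 0, 0, 0],
])

```text
time: 4.67
ee_pos: [0.5336, 0.0458, 0.1553]
eef_rot: [0.783, -0.622, 0.015, 0.003]
ft_force: [-0.3, 0.9, 0.3]
width: 0.0004
```

>>> carry_out([
  [1, 0, 0, 0.7, 0],
  [1, 0, 0, 0.3, 0],
  [1, 0, 0, 0, 0],
])

```text
time: 4.92
ee_pos: [0.534, 0.0485, 0.125]
eef_rot: [0.784, -0.62, 0.016, 0.002]
ft_force: [-0.5, -0.6, 0.2]
width: 0.0003
```

>>> carry_out([
  [1, 0, 0, 0.07, 0],
])

```text
time: 5.0
ee_pos: [0.5339, 0.0483, 0.1228]
eef_rot: [0.784, -0.62, 0.016, 0.002]
ft_force: [1.5, -0.1, 0.6]
width: 0.0002
```

>>> carry_out([
  [1, 0, 0, 0.1, 0],
])

```text
time: 5.08
ee_pos: [0.5342, 0.0478, 0.12]
eef_rot: [0.784, -0.62, 0.016, 0.002]
ft_force: [0.1, -0.7, 0.3]
width: 0.0005
```

>>> carry_out([
  [1, 0, 0, 0.04, 0],
])

```text
time: 5.17
ee_pos: [0.5343, 0.0472, 0.1187]
eef_rot: [0.784, -0.621, 0.016, 0.002]
ft_force: [0.1, 0.7, 0.2]
width: 0.0007
```

>>> carry_out([
  [1, 0, 0, 0.04, 0],
])

```text
time: 5.25
ee_pos: [0.5347, 0.0467, 0.1177]
eef_rot: [0.784, -0.621, 0.016, 0.002]
ft_force: [0.3, 0.1, -0.1]
width: 0.0003
```

>>> carry_out([
  [1, 0, 0, 0.04, 0],
])

```text
time: 5.33
ee_pos: [0.5348, 0.0468, 0.1174]
eef_rot: [0.783, -0.621, 0.016, 0.002]
ft_force: [-9.8, 1.9, 19.5]
width: 0.0004
```

>>> carry_out([
  [1, 0, 0, -0.6, 0],
  [1, 0, 0, -1, 0],
  [1, -0.8, 0.4, -0.8, 0],
  [1, -0.9, 0.4, -0.8, 0],
  [1, -0.9, 0.4, -0.6, 0],
  [1, -0.9, 0.4, 0, 0],
  [1, -0.9, 0.4, 0, 0],
  [1, -0.9, 0.4, 0, 0],
  [1, -0.9, 0.4, 0, 0],
  [1, -0.8, 0.4, 0, 0],
  [1, 0, 0, 0, 0],
])

```text
time: 6.25
ee_pos: [0.3883, 0.2378, 0.2332]
eef_rot: [0.78, -0.625, 0.019, -0.001]
ft_force: [0.2, -0.3, -0.4]
width: 0.0004
```

Run:
```python
from h import *
st=read_state(); im=camera("wrist"); cv2.imwrite("pics/w2.png",im); np.save("w2.npy",np.r_[st["ee_pos"],st["eef_rot"]])
print(st["ee_pos"].round(4),st["joint_positions"].round(2))
for d in pinpoint("cap_1","wrist"): print(np.round(d["xy"],1),atz("wrist",d["xy"],.104,st).round(4),d["conf"])
for d in pinpoint("burner_left","wrist"): print("b",np.round(d["xy"],1),atz("wrist",d["xy"],.094,st).round(4),d["conf"])
cv2.imwrite("pics/w2b.png",cv2.resize(im[:230,60:460],(800,460),interpolation=cv2.INTER_CUBIC))
```

```text
[0.3883 0.2378 0.2332] [ 0.17 -0.02 -0.82  1.87  0.02  1.28 -2.01]
[260.9 111.7] [0.4593 0.2476] 0.97
[453.9 124.4] [0.5049 0.0374] 0.64
b [448.7 122. ] [0.5072 0.0381] 0.32
```

View pics/w2b.png

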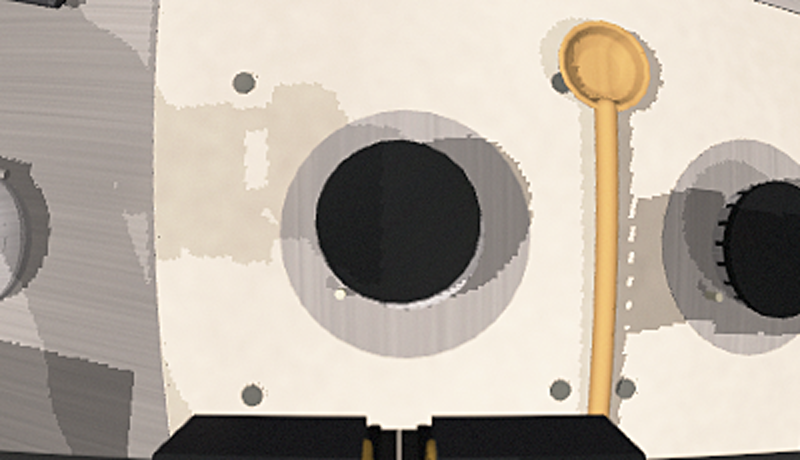

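The left cap at crop (398,222) is shifted up and to the left against its bowl, centre (405,234). A bright crown crescent shows at its lower right (440,295). Next I'll work out the offset vector and the press point.

Run:
```python
from h import *
im=cv2.imread("pics/w2.png"); a=np.load("w2.npy"); st=dict(ee_pos=a[:3],eef_rot=a[3:])
f=circ(capfit(im,(259,111),st,.104)); print("cap",f.x.round(4),np.abs(f.fun).mean())
P=np.array([(281,234),(529,234),(405,110),(405,358),(317,322),(493,322),(317,146)],float)/2+[60,0]
b=circ(np.array([atz("wrist",p,.072,st) for p in P])); print("bowl",b.x.round(4),b.fun.round(4))
off=f.x[:2]-b.x[:2]; print("off mm",off*1e3, np.linalg.norm(off))
M=R.from_quat(a[3:]).as_matrix(); u=off/np.linalg.norm(off)
print(M.round(3))
t=f.x[:2]+u*.033; print("press",t.round(4),(M.T@(np.r_[t,.126]-a[:3])/.03).round(2))
# wrist check of bowls M in same way
```

```text
cap [0.4602 0.2496 0.0376] 0.00024375046905361058
bowl [0.456  0.2435 0.0657] [-0.0004 -0.0003  0.0003  0.0002  0.0001  0.0001  0.0001]
off mm [4.24841772 6.17591716] 0.007496066023682524
[[ 0.218 -0.976  0.031]
 [-0.976 -0.218 -0.022]
 [ 0.028 -0.025 -0.999]]
press [0.4789 0.2768] [-0.71 -3.14  3.64]
```

>>> carry_out([
  [1, 0, 0, 0, 1],
  [1, 0, 0, 0, 1],
  [1, 0, 0, 0, 1],
  [1, 0, 0, 0, 1],
  [1, 0, 0, 0, 1],
  [1, 0, 0, 0, 1],
  [1, 0, 0, 0, 1],
  [1, 0, 0, 0, 1],
  [1, 0, 0, 0, 1],
  [1, 0, 0, 0, 1],
  [1, 0, 0, 0, 0],
])

```text
time: 7.32
ee_pos: [0.3976, 0.2185, 0.2376]
eef_rot: [-0.53, 0.848, -0.017, 0.011]
ft_force: [0.3, -0.7, 0.5]
width: 0.0002
```

```bash
cat > t.py <<'E'
from h import *
import sys
st=read_state(); M=R.from_quat(st["eef_rot"]).as_matrix()
x,y,z=map(float,sys.argv[1:4]); print(round(st["time"],2),st["ee_pos"].round(4),"x-axis deg",np.degrees(np.arctan2(M[1,0],M[0,0])).round(1),"tilt z",M[:,2].round(3),"units",(M.T@(np.r_[x,y,z]-st["ee_pos"])/.03).round(2), st["joint_positions"].round(2))
E
python3 t.py .4789 .2768 .130
```

```text
7.32 [0.3976 0.2185 0.2376] x-axis deg -116.0 tilt z [ 0.037 -0.017 -0.999] units [-2.93 -1.44  3.65] [ 0.72 -0.04 -1.29  1.86 -0.01  1.28 -2.59]
```

>>> carry_out([
  [1, 0, 0, 0, -1],
  [1, 0, 0, 0, -1],
  [1, 0, 0, 0, -1],
  [1, 0, 0, 0, -1],
  [1, 0, 0, 0, -1],
  [1, 0, 0, 0, -1],
  [1, 0, 0, 0, -1],
  [1, 0, 0, 0, -1],
])

```text
time: 7.98
ee_pos: [0.4049, 0.207, 0.2379]
eef_rot: [0.792, -0.61, 0.02, -0.004]
ft_force: [0.4, 0.3, 0.8]
width: 0.0002
```

```bash
python3 t.py .4789 .2768 .130
```

```text
7.98 [0.4049 0.207  0.2379] x-axis deg -75.2 tilt z [ 0.037 -0.018 -0.999] units [-1.72 -2.87  3.64] [ 0.67 -0.04 -1.22  1.86  0.    1.28 -1.86]
```

>>> carry_out([
  [1, -0.2, -0.3, 0, -1],
  [1, -0.2, -0.3, 0, -1],
  [1, -0.2, -0.3, 0, -1],
  [1, -0.1, -0.3, 0, -1],
  [1, 0, -0.3, 0, -1],
  [1, 0, -0.3, 0, -1],
  [1, 0, -0.3, 0, -1],
  [1, 0, -0.3, 0, -1],
  [1, 0, 0, 0, 0],
])

```text
time: 8.73
ee_pos: [0.4664, 0.2575, 0.2307]
eef_rot: [0.958, -0.286, 0.019, 0.011]
ft_force: [-0.2, 0.7, -0.4]
width: 0.0004
```

```bash
python3 t.py .4789 .2768 .130
```

```text
8.73 [0.4664 0.2575 0.2307] x-axis deg -33.3 tilt z [ 0.031 -0.032 -0.999] units [-0.15 -0.8   3.34] [ 0.44  0.37 -1.26  1.68  0.4   1.37 -1.48]
```

>>> carry_out([
  [1, -0.05, -0.25, 1, 0],
  [1, -0.05, -0.25, 1, 0],
  [1, -0.05, -0.25, 1, 0],
  [1, 0, 0, 0.3, 0],
  [1, 0, 0, 0, 0],
])

```text
time: 9.15
ee_pos: [0.4806, 0.2727, 0.1235]
eef_rot: [0.956, -0.293, 0.019, 0.015]
ft_force: [-0.2, 0.1, 1.1]
width: 0.0005
```

```bash
python3 t.py .4789 .2768 .123
```

```text
9.15 [0.4806 0.2727 0.1235] x-axis deg -34.0 tilt z [ 0.028 -0.039 -0.999] units [-0.12 -0.08  0.01] [ 0.28  0.52 -1.14  1.75  0.55  1.22 -1.61]
```

>>> carry_out([
  [1, -0.05, -0.05, 0.05, 0],
])

```text
time: 9.23
ee_pos: [0.4803, 0.2739, 0.1218]
eef_rot: [0.956, -0.293, 0.019, 0.016]
ft_force: [0.3, -0.8, 1.0]
width: 0.0002
```

>>> carry_out([
  [1, 0, 0, 0.03, 0],
])

```text
time: 9.32
ee_pos: [0.4804, 0.2739, 0.1216]
eef_rot: [0.956, -0.294, 0.019, 0.016]
ft_force: [-1.8, 0.8, 1.2]
width: 0.0006
```

>>> carry_out([
  [1, 0, 0, 0.03, 0],
])

```text
time: 9.4
ee_pos: [0.4809, 0.2739, 0.1219]
eef_rot: [0.955, -0.294, 0.02, 0.015]
ft_force: [-0.6, -0.3, 0.4]
width: 0.0002
```

>>> carry_out([
  [1, 0, 0, 0.03, 0],
])

```text
time: 9.48
ee_pos: [0.4814, 0.2739, 0.1222]
eef_rot: [0.955, -0.295, 0.02, 0.015]
ft_force: [-1.3, -0.4, 0.1]
width: 0.0005
```

>>> carry_out([
  [1, 0, 0, 0.07, 0],
])

```text
time: 9.57
ee_pos: [0.482, 0.274, 0.1213]
eef_rot: [0.955, -0.295, 0.021, 0.014]
ft_force: [-1.0, 1.2, 2.3]
width: 0.0002
```

>>> carry_out([
  [1, 0, 0, 0.07, 0],
])

```text
time: 9.65
ee_pos: [0.4826, 0.2747, 0.1206]
eef_rot: [0.955, -0.295, 0.022, 0.013]
ft_force: [-3.7, -0.7, 16.1]
width: 0.0006
```

>>> carry_out([
  [1, 0, 0, 0.06, 0],
])

```text
time: 9.73
ee_pos: [0.4831, 0.2754, 0.1205]
eef_rot: [0.955, -0.295, 0.023, 0.013]
ft_force: [-3.5, -2.2, 16.1]
width: 0.0004
```

>>> carry_out([
  [1, 0, 0, -0.25, 0],
  [1, 0, -0.32, 0, 0],
  [1, 0, 0, 0, 0],
])

```text
time: 9.98
ee_pos: [0.4892, 0.2836, 0.1302]
eef_rot: [0.955, -0.296, 0.024, 0.012]
ft_force: [0.1, 0.3, -0.4]
width: 0.0002
```

```bash
python3 t.py .4853 .2861 .122; python3 -c "
from h import *
im=camera('wrist');cv2.imwrite('pics/w3.png',im)"
```

```text
9.98 [0.4892 0.2836 0.1302] x-axis deg -34.4 tilt z [ 0.039 -0.037 -0.999] units [-0.17  0.    0.27] [ 0.25  0.53 -1.13  1.72  0.56  1.23 -1.62]
```

>>> carry_out([
  [1, -0.15, 0, 0.25, 0],
])

```text
time: 10.12
ee_pos: [0.4865, 0.2853, 0.1235]
eef_rot: [0.955, -0.296, 0.025, 0.012]
ft_force: [0.0, -0.3, -0.2]
width: 0.0008
```

>>> carry_out([
  [1, -0.05, 0, 0.06, 0],
])

```text
time: 10.2
ee_pos: [0.4847, 0.286, 0.1208]
eef_rot: [0.955, -0.296, 0.025, 0.012]
ft_force: [1.5, 0.8, 4.0]
width: 0.0005
```

>>> carry_out([
  [1, -0.02, 0, 0.06, 0],
])

```text
time: 10.28
ee_pos: [0.4849, 0.2869, 0.1195]
eef_rot: [0.955, -0.296, 0.025, 0.011]
ft_force: [5.2, 3.0, 9.4]
width: 0.0002
```

>>> carry_out([
  [1, -0.02, 0, 0.06, 0],
])

```text
time: 10.37
ee_pos: [0.4852, 0.288, 0.1183]
eef_rot: [0.955, -0.296, 0.026, 0.01]
ft_force: [2.8, 0.9, 7.2]
width: 0.0005
```

>>> carry_out([
  [1, -0.02, 0, 0.06, 0],
])

```text
time: 10.45
ee_pos: [0.4856, 0.2889, 0.1173]
eef_rot: [0.955, -0.296, 0.027, 0.008]
ft_force: [2.5, 1.4, 5.6]
width: 0.0003
```

>>> carry_out([
  [1, 0, 0, -0.35, 0],
  [1, 0, -0.4, 0, 0],
  [1, 0, 0, 0, 0],
])

```text
time: 10.7
ee_pos: [0.491, 0.2985, 0.1283]
eef_rot: [0.955, -0.296, 0.027, 0.009]
ft_force: [0.6, 1.0, 0.1]
width: 0.0006
```

```bash
python3 t.py .4921 .2955 .111
python3 - <<'E'
from h import *
# cap position from top view
im=camera("top"); g=im.max(2).astype(float); u,v=187,215
w=np.clip(np.clip(75-g[v-14:v+15,u-14:u+15],0,None),0,40); yy,xx=np.mgrid[v-14:v+15,u-14:u+15]
cv2.imwrite("pics/top2.png",cv2.resize(im[170:260,130:250],(800,600),interpolation=cv2.INTER_CUBIC))
E
```

```text
10.7 [0.491  0.2985 0.1283] x-axis deg -34.4 tilt z [ 0.046 -0.034 -0.998] units [0.05 0.06 0.58] [ 0.22  0.54 -1.12  1.7   0.58  1.23 -1.65]
```

>>> carry_out([
  [1, 0, 0, 0.6, 0],
  [1, 0, 0, 0.05, 0],
])

```text
time: 10.92
ee_pos: [0.4909, 0.2968, 0.1092]
eef_rot: [0.955, -0.296, 0.027, 0.01]
ft_force: [-0.3, -1.0, 0.0]
width: 0.0006
```

>>> carry_out([
  [1, 0, 0.15, 0.05, 0],
  [1, 0, 0.05, 0, 0],
])

```text
time: 11.08
ee_pos: [0.4864, 0.2911, 0.1077]
eef_rot: [0.955, -0.295, 0.026, 0.01]
ft_force: [-0.3, 0.3, -0.2]
width: 0.0007
```

>>> carry_out([
  [1, 0, 0.08, 0.03, 0],
])

```text
time: 11.17
ee_pos: [0.4849, 0.2889, 0.1074]
eef_rot: [0.955, -0.295, 0.026, 0.01]
ft_force: [-0.2, -0.0, -0.0]
width: 0.0003
```

```bash
python3 t.py .456 .2435 .111
```

```text
11.17 [0.4849 0.2889 0.1074] x-axis deg -34.4 tilt z [ 0.044 -0.035 -0.998] units [ 0.07  1.8  -0.11] [ 0.23  0.55 -1.11  1.75  0.59  1.19 -1.66]
```

>>> carry_out([
  [1, 0, 0.06, -0.04, 0],
])

```text
time: 11.25
ee_pos: [0.4835, 0.287, 0.1087]
eef_rot: [0.955, -0.295, 0.026, 0.01]
ft_force: [0.2, 1.1, 0.1]
width: 0.0002
```

>>> carry_out([
  [1, 0, 0.06, -0.02, 0],
])

```text
time: 11.33
ee_pos: [0.4825, 0.2853, 0.1098]
eef_rot: [0.955, -0.296, 0.026, 0.01]
ft_force: [1.7, 0.8, -1.4]
width: 0.0005
```

>>> carry_out([
  [1, 0, 0.06, 0, 0],
])

```text
time: 11.42
ee_pos: [0.4819, 0.2842, 0.1106]
eef_rot: [0.955, -0.295, 0.027, 0.009]
ft_force: [4.8, 6.6, -0.4]
width: 0.0006
```

```bash
python3 t.py .456 .2435 .111
```

```text
11.42 [0.4819 0.2842 0.1106] x-axis deg -34.4 tilt z [ 0.046 -0.034 -0.998] units [ 0.06  1.61 -0.01] [ 0.25  0.53 -1.12  1.76  0.58  1.19 -1.65]
```

>>> carry_out([
  [1, 0, 0.06, 0.02, 0],
])

```text
time: 11.5
ee_pos: [0.4819, 0.284, 0.1111]
eef_rot: [0.955, -0.295, 0.028, 0.007]
ft_force: [6.0, 7.5, -0.3]
width: 0.0004
```

>>> carry_out([
  [1, 0, 0.06, 0.02, 0],
])

```text
time: 11.58
ee_pos: [0.4819, 0.284, 0.1117]
eef_rot: [0.955, -0.295, 0.029, 0.005]
ft_force: [5.1, 5.5, 0.5]
width: 0.0005
```

>>> carry_out([
  [1, 0, 0.06, 0.02, 0],
])

```text
time: 11.67
ee_pos: [0.4818, 0.2839, 0.1122]
eef_rot: [0.955, -0.295, 0.03, 0.003]
ft_force: [3.8, 4.5, -0.9]
width: 0.0001
```

Run:
```python
from h import *
a=camera("top")[180:250,140:233]; b=camera("side")[190:260,220:313]
cv2.imwrite("pics/ab.png",cv2.resize(np.hstack([a,b]),(797,300),interpolation=cv2.INTER_CUBIC))
```

```text
(no output)
```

View pics/ab.png

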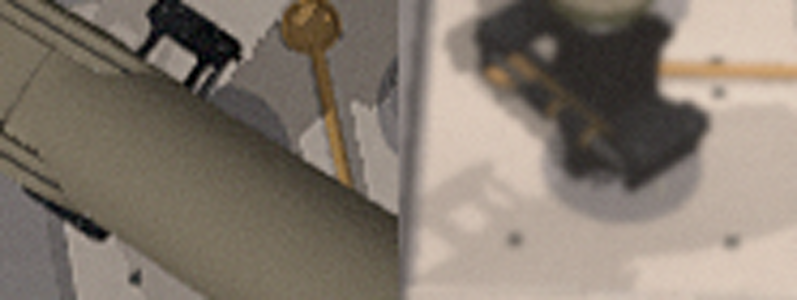

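Both views are blocked by the arm (the left cap is hidden under the gripper). I'll back off, rise and look with the wrist camera.

>>> carry_out([
  [1, 0, -0.15, 0, 0],
  [1, 0, 0, -0.8, 0],
  [1, 0, 0.6, -0.9, 0],
  [1, 0, 0.9, -0.8, 0],
  [1, 0, 0.9, -0.7, 0],
  [1, 0, 0.9, -0.5, 0],
  [1, 0, 0.9, 0, 0],
  [1, 0, 0, 0, 0],
])

```text
time: 12.43
ee_pos: [0.4157, 0.1988, 0.2216]
eef_rot: [0.955, -0.294, 0.029, 0.005]
ft_force: [0.2, -0.5, -0.6]
width: 0.0005
```

```bash
cat > look.py <<'E'
from h import *
import sys
st=read_state(); im=camera("wrist"); n=sys.argv[1]; cv2.imwrite(f"pics/{n}.png",im); np.save(n+".npy",np.r_[st["ee_pos"],st["eef_rot"]])
print(st["time"],st["ee_pos"].round(4),st["joint_positions"].round(2))
c=proj("wrist",[[.456,.2435,.103]],st)[0]; print(c)
try:
    f=circ(capfit(im,c,st)); print("cap",f.x.round(4),np.abs(f.fun).mean())
    B=bowl(im,(.456,.2435),st); b=circ(B); print("bowl",b.x.round(4),len(B),np.median(np.abs(b.fun)))
except Exception as e: print(e)
cv2.imwrite(f"pics/{n}b.png",cv2.resize(im[:230,60:460],(800,460),interpolation=cv2.INTER_CUBIC))
E
python3 look.py w4
```

```text
12.4333 [0.4157 0.1988 0.2216] [ 0.86  0.03 -1.42  1.87  0.08  1.24 -1.18]
[260.8859322  121.83557882]
cap [0.4547 0.2419 0.0374] 0.00022056477875857707
bowl [0.4563 0.2443 0.0656] 126 0.0003791490542360623
```

View pics/w4b.png

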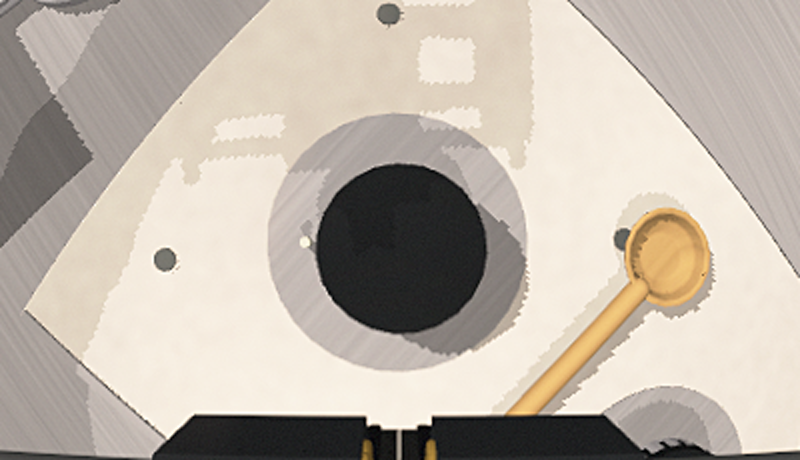

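The left cap is now about 2.5 mm off its bowl centre, on the far side from where I pushed, so it should be at the limit of its play and seated. I'll check by pressing two opposite edges.

```bash
python3 t.py .434 .213 .122
```

```text
12.48 [0.4165 0.1996 0.2217] x-axis deg -34.3 tilt z [ 0.052 -0.025 -0.998] units [ 0.04 -0.67  3.34] [ 0.85  0.03 -1.42  1.87  0.09  1.24 -1.19]
```

>>> carry_out([
  [1, 0, -0.3, 0.8, 0],
  [1, 0, -0.3, 0.9, 0],
  [1, 0, -0.05, 0.9, 0],
  [1, 0, 0, 0.5, 0],
  [1, 0, 0, 0, 0],
])

```text
time: 12.9
ee_pos: [0.4378, 0.2157, 0.1254]
eef_rot: [0.954, -0.297, 0.034, 0.006]
ft_force: [-0.1, -0.2, 0.2]
width: 0.0003
```

```bash
python3 t.py .434 .213 .120
```

```text
12.9 [0.4378 0.2157 0.1254] x-axis deg -34.6 tilt z [ 0.062 -0.032 -0.998] units [-0.06  0.15  0.18] [ 0.53  0.34 -1.26  1.94  0.44  1.11 -1.51]
```

>>> carry_out([
  [1, -0.05, 0.25, 0.05, 0],
  [1, 0, 0, 0, 0],
])

```text
time: 13.07
ee_pos: [0.4304, 0.2134, 0.1224]
eef_rot: [0.955, -0.294, 0.031, 0.005]
ft_force: [-0.3, -0.9, 0.3]
width: 0.0006
```

>>> carry_out([
  [1, 0, 0, 0.1, 0],
])

```text
time: 13.15
ee_pos: [0.4308, 0.2141, 0.1202]
eef_rot: [0.955, -0.294, 0.031, 0.005]
ft_force: [0.9, -0.6, 0.3]
width: 0.0004
```

>>> carry_out([
  [1, 0, 0, 0.06, 0],
])

```text
time: 13.23
ee_pos: [0.4311, 0.2142, 0.1188]
eef_rot: [0.955, -0.294, 0.032, 0.005]
ft_force: [0.1, -0.6, 0.6]
width: 0.0004
```

>>> carry_out([
  [1, 0, 0, 0.05, 0],
])

```text
time: 13.32
ee_pos: [0.4317, 0.2142, 0.1178]
eef_rot: [0.955, -0.294, 0.032, 0.005]
ft_force: [-0.9, 0.5, -0.2]
width: 0.0004
```

>>> carry_out([
  [1, 0, 0, 0.04, 0],
])

```text
time: 13.4
ee_pos: [0.4318, 0.2143, 0.1174]
eef_rot: [0.955, -0.295, 0.032, 0.005]
ft_force: [-9.9, -3.6, 19.6]
width: 0.0001
```

>>> carry_out([
  [1, 0, 0, 0.03, 0],
])

```text
time: 13.48
ee_pos: [0.4318, 0.2143, 0.1174]
eef_rot: [0.955, -0.295, 0.033, 0.005]
ft_force: [-8.0, -3.2, 14.9]
width: 0.0003
```

>>> carry_out([
  [1, 0, 0, -0.6, 0],
  [1, 0, -0.7, 0, 0],
  [1, 0, -0.8, 0, 0],
  [1, 0, -0.8, 0, 0],
  [1, 0, 0, 0.2, 0],
  [1, 0, 0, 0, 0],
])

```text
time: 13.98
ee_pos: [0.4767, 0.2677, 0.1335]
eef_rot: [0.953, -0.302, 0.037, 0.006]
ft_force: [0.4, 0.1, -0.4]
width: 0.0002
```

```bash
python3 t.py .476 .2735 .120
```

```text
13.98 [0.4767 0.2677 0.1335] x-axis deg -35.2 tilt z [ 0.067 -0.034 -0.997] units [-0.16 -0.14  0.44] [ 0.32  0.46 -1.16  1.79  0.54  1.19 -1.62]
```

>>> carry_out([
  [1, -0.16, -0.14, 0.35, 0],
  [1, 0, 0, 0.05, 0],
])

```text
time: 14.15
ee_pos: [0.4762, 0.2733, 0.1217]
eef_rot: [0.953, -0.302, 0.037, 0.006]
ft_force: [-0.3, 0.3, -0.4]
width: 0.0001
```

>>> carry_out([
  [1, 0, 0, 0.05, 0],
])

```text
time: 14.23
ee_pos: [0.4763, 0.2727, 0.1204]
eef_rot: [0.953, -0.302, 0.038, 0.006]
ft_force: [0.4, -0.0, -0.3]
width: 0.0004
```

>>> carry_out([
  [1, 0, 0, 0.05, 0],
])

```text
time: 14.32
ee_pos: [0.4763, 0.272, 0.1191]
eef_rot: [0.952, -0.302, 0.038, 0.006]
ft_force: [-0.1, 0.5, -0.1]
width: 0.0003
```

>>> carry_out([
  [1, 0, 0, 0.05, 0],
])

```text
time: 14.4
ee_pos: [0.4765, 0.2713, 0.1179]
eef_rot: [0.952, -0.303, 0.038, 0.006]
ft_force: [-0.9, 0.3, 2.5]
width: 0.0005
```

>>> carry_out([
  [1, 0, 0, 0.04, 0],
])

```text
time: 14.48
ee_pos: [0.4766, 0.2714, 0.1176]
eef_rot: [0.952, -0.303, 0.038, 0.006]
ft_force: [-6.6, 0.0, 14.8]
width: 0.0007
```

>>> carry_out([
  [1, 0, 0, -0.6, 0],
  [1, 0, 0, -1, 0],
  [1, 0, 0, -1, 0],
  [1, 0, 0.4, -1, 0],
  [1, 0, 0.7, -0.6, 0],
  [1, 0, 0.7, 0, 0],
  [1, 0, 0, 0, 0],
])

```text
time: 15.07
ee_pos: [0.4354, 0.2285, 0.2478]
eef_rot: [0.952, -0.303, 0.038, 0.008]
ft_force: [0.1, -0.0, -1.0]
width: 0.0004
```

```bash
python3 look.py w5
python3 - <<'E'
from h import *
im=camera("top"); cv2.imwrite("pics/top5.png",im)
g=im.max(2).astype(float)
for u,v in((245,203),(301,190)):
    w=np.clip(75-g[v-14:v+15,u-14:u+15],0,40); yy,xx=np.mgrid[v-14:v+15,u-14:u+15]
    print(np.round(((w*xx).sum()/w.sum(),(w*yy).sum()/w.sum()),2))
for q,z in (("ramekin_hob",.07),("mould",0.07),("spoon",.07)):
    print(q,[(np.round(atz("top",d["xy"],z),3).tolist(),round(d["conf"],2)) for d in pinpoint(q,"top")])
a=cv2.resize(cv2.imread("pics/w5.png")[:230,60:460],(400,230)); b=cv2.resize(im[80:300,100:400],(800,587))
cv2.imwrite("pics/fin.png",b)
E
```

```text
15.0667 [0.4354 0.2285 0.2478] [ 0.66  0.17 -1.37  1.77  0.25  1.32 -1.38]
[256.26599893 157.21176044]
cap [0.4549 0.2421 0.0373] 0.0002516985497552478
bowl [0.4561 0.2455 0.0646] 94 0.0006510574505362091
[244.68 203.18]
[300.09 189.8 ]
ramekin_hob [([0.645, -0.063], 0.81), ([0.522, 0.044], 0.27)]
mould [([0.405, 0.523], 0.8)]
spoon [([0.457, 0.124], 0.55)]
```

View pics/fin.png

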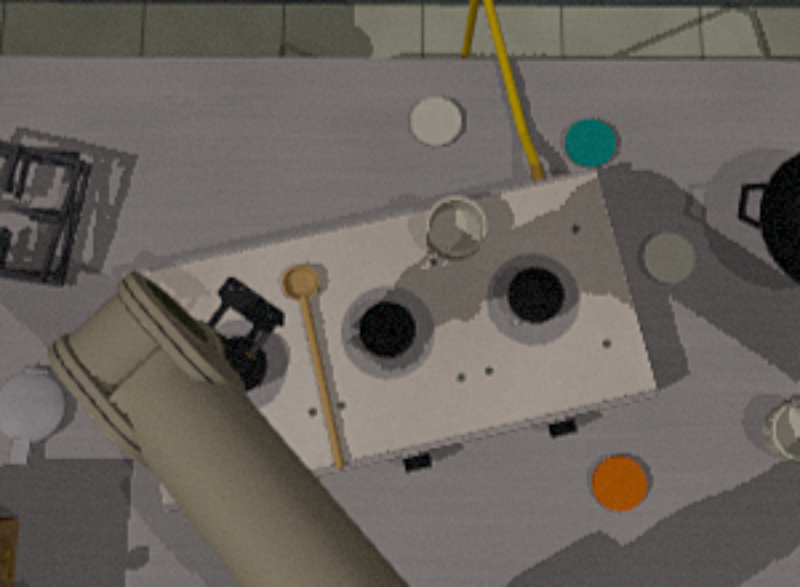

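```bash
python3 -c "
from bench import *
print(close_job())"
```

```text
the job is handed in; nothing more can be done
None
```

The crooked cap was the one on the left burner, and it now sits level in its recess. I handed the job in at about 15 s on the robot's clock. No cap was gripped or lifted.

- **Finding it:** I pressed one edge of each of the right and middle caps with the closed fingertip. Both were rigid at the seated height of 103 mm. The left cap stood about 3.5 mm high on its back-left side and tipped down under roughly 5–9 N, more than the 1–2 N given for a crooked cap.
- **Fixing it:** I pushed the left cap sideways about 7 to 10 mm toward its burner centre until it stopped against the recess wall at about 8 N.
- **Last checks:** Pressing the left cap on its old high edge and on the opposite edge found both rigid at about 103 mm. The wrist camera puts it 3 to 3.5 mm off centre against 2.5 mm of play, slightly over but within calibration error.
- **Other objects:** The hob ramekin, spoon and mould were detected within about 9 mm of their first positions. I put that down to detector noise, since nothing touched them. The worktop ramekin was never detected by the network, but it shows undisturbed in the last top picture.

**Less than ideal:**
- The first press on the right cap reached 45 N, because the step was too big for such a stiff contact. The cap stayed level, but its image centre later read about 0.6 px (2 mm) over. That may be changed shadow or movement within its play.
- I only pressed the right and middle caps at their back edges.
- The first turn of the wrist came close to a joint limit, so I turned back and pushed from another orientation.

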